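# Unlatch the power supply from its rail and hold it up

### The job

Take the grey power supply off the rail of the practice panel: pull its orange foot latch well out against the spring, swing that side up so that the hook on the other side comes free, without forcing it against the rail, and lift the supply clear. Finish still holding it, steady, at least 10 cm above the rail, and leave the breaker, the terminal blocks, the screwdriver and the meter as they are.

Things in the scene. Friction and masses are not known exactly. Their poses are not given: they have to be found in the camera images.
- panel: Fixed practice panel: white plate 200 x 400 mm, its top 18 mm above the bench, carrying a steel rail along its y. Origin: on the bench under its middle, z up; its -x side faces away from the robot. A grey wiring duct, 25 mm wide, lies along panel x = +83 mm, its top 59 mm above the bench.
- rail_mid (a point): Middle of the rail's top, 58 mm above the bench, axes as the panel. Steel hat rail 35 mm wide (x), 15 mm high, 350 mm long (y); its top edges are flanges 5 mm wide and 2.2 mm thick, outer edges at x = -17.5 and +17.5 mm. Below the flanges 37 mm are free down to the plate.
- psu: The power supply: light-grey housing, green terminal strips, white front label, sitting across the rail at one of three places. Origin: in its middle at rail-top height; x across the rail (as the panel's x, so +x towards the robot), y along it, z up. Housing x = -45 to +45 mm, 36 mm wide, top 46 mm above the rail in the middle 50 mm, 38 mm at the ends; feet 12 mm below the rail top. 0.14 to 0.24 kg.
- psu_centre (a point): Centre of the power supply, 20 mm above its origin, axes as the psu. At rest 78 mm above the bench.
- psu_pivot (a point): Where the psu swings: outer edge of the flange on the robot's side, psu x = +17.5, z = 0, turning about psu y. A fixed hook there reaches 2.5 mm under the flange with 1.5 mm play. With the latch out, the latch (-x) side swings up about this point; once 20 to 30 degrees up, moving the housing 5 mm or more level along +x frees the hook. Lifted straight up, it catches.
- psu_tab (a point): Grip point in the orange pull tab of the latch, at psu x = -58.5, y = 0, z = -6.7 mm when shut (51 mm above the bench); moves with the latch. Tab 14 mm wide along y, 10 mm thick, this point at half thickness; 13.5 mm from here to the housing's end (20.5 mm when pulled out), 7.5 mm to the tab's free end. Free beside it, and below it down to the plate.
- psu_latch (a joint): How far the latch is pulled out along psu -x, m: 0 shut, 0.007 at its stop. The spring pulls it shut with 4 N at 0, about 10 N at the stop, so it must be kept pulled; its lip is clear of its flange from 0.004 on. The housing itself has about 1 mm of play along x. Off the rail, the spring draws the held tab and the housing together again (up to 7 mm).
- breaker: White two-pole circuit breaker with a blue toggle, clipped on the rail beside it, 84 x 36 mm, top 70 mm above the rail. Origin in its middle at rail-top height. Leave alone.
- terminals: Row of grey, blue and green terminal blocks clipped on the rail, 58 x 42 mm, top 36 mm above the rail. Origin in its middle at rail-top height. Leave alone.
- screwdriver: Yellow-handled screwdriver, 200 mm, lying on the bench at the robot's left. Origin under its middle. Leave alone.
- meter: Blue multimeter, 90 x 180 x 46 mm, lying on the bench at the robot's right. Origin under its middle. Leave alone.

How it is judged:
By the outcome, as a careful person would: the job done as asked, in the order asked, and still so for the second after the job is handed in, while the arm keeps its last pose, push and grip.
It also fails if it takes over 42 s, if anything falls off the work surface, if the arm or the gripper's body presses on something with over 40 N, if the wrist force passes 120 N, or if a joint passes its speed limit or range.

### The arm

A 6-joint arm with a two-finger parallel gripper is mounted at the origin on the work surface. World frame = base frame: x ahead of the robot, y to its left, z up, the work surface at z = 0. Lengths are in mm, angles in rad, forces in N, time in s.
With the tool pointing down it reaches from about 300 to 775 mm from the base axis. Payload 14.6 kg.
Tool frame: the origin (TCP) lies on the centre line of the jaws, within the pads' length; the fingertips stand 19 mm ahead of it and the grasp point (between the pads) is the TCP; x points along the fingers, z is the direction in which the jaws open and shut, and the axes are right-handed (so a half turn about x gives the same grasp; the last joint's range is limited). The gripper opens to 85 mm and grips with 20 to 120 N. Pads are 22 mm wide; open, the fingers measure 114 mm over their backs; the gripper's body (76 mm by 85 mm) begins 54 mm behind the grasp point. The pads swing forward as they close: fully open they stand 13 mm farther back than shut.
Start: joints at [-1.366, 0.3, 1.521, -0, 1.321, -0.067], TCP at [147.649, -529.801, 228.781] pointing down, gripper open.
Joint ranges: [-3.03, 3.03], [-0.79, 2.21], [0.23, 2.52], [-1.04, 4.18], [0, 3.07], [-2.55, 2.55]. Speed limits (rad/s): [2.22, 2.22, 2.57, 3.14, 3.14, 3.14].

### API

Orientations are given as a 3x3 rotation matrix whose columns are the frame's x, y, z axes.
In Python, from bench import ctrl gives the robot as it stands. The module is installed in compiled form; this text tells all that it offers.
- The arm moves only by the tool move_arm, never from a script. Its argument "motion" is a list of rows, each a list of 3 entries, a list of its own where there are three numbers: the shift along the tool's x, y, z scaled (see below), then the turn, a rotation vector about the tool's x, y, z scaled (see below), then the closure in counts, from 0 (fully open) to 255 (shut). A call has 1 to 10 rows; each row is the pose to reach, as a shift and turn from the pose commanded when the call began, along the tool's axes at that moment; what a row does not reach only later rows make up. The controller multiplies each number of a shift by 500 mm and each number of a turn by 30 degrees. A row lasts 1/12 s, in which the tool goes at most 41.7 mm and 7.16 degrees, less where a joint would pass 70% of its speed; a pose out of reach is approached as far as the arm can. A call with a number of a shift or a turn outside -1 to 1 is refused whole. A call with a gripper value outside its range is refused whole. The fingers move at their own pace and stop on an object; "newtons" is the grip in N (left out, the last holds). Time passes only in rows, so rows that repeat a pose let the fingers close. It gives the time, the measured TCP pose, the force and the opening at its end, in the units of the state.
- ctrl.read_state(): the state, without advancing time (a new reading comes with each control period).
- ctrl.grab_frame(name): name is "side" or "top" or "wrist"; returns a dict with "frame" (420x560x3 uint8, red, green, blue), "depth" (420x560 float32, mm along the optical axis (not along the pixel's ray), 0 where there is no reading), "fx", "fy", "cx", "cy" (pixels), "world_from_camera" (4x4, takes a point from camera to world coordinates). Camera axes: x right, y down, z forward; pixel columns grow to the right and rows downward; lengths in mm; the calibration is good to about 2 mm. A picture is of the moment at which its call begins.
- ctrl.sign_off(): hands the job in, once; it reports no verdict.
The state is a dict: "time": time; "joints": joint angles; "qd": joint speeds; "tau": joint torques, N m; "eef_pos": TCP position; "orientation": TCP orientation; "wrist_force": force on the tool from outside, world axes, zero at the start; "wrist_torque": the same for the moment, N m; "opening": finger opening in mm.
Only numpy, scipy, OpenCV 4.12 (cv2) and the standard library are available. Lean on these libraries where they do the work, as an engineer would, in place of code of your own. Each camera call takes 0.05 s, during which the arm holds its last target. There are 200 camera calls.

## Working session

There is one attempt and no reset: what is moved stays moved. The work goes in short steps, Python scripts to look and compute and a tool call to move; the robot and the scene stay as the last step left them, time stands still between calls to the robot, and variables do not carry over. Pictures are saved under pics/ and viewed, about 8 in all and at most 12, crops included, and the job is handed in when it is done.

Besides the shell and the picture viewer there is one more tool, called after "Emit:" in YAML: its name, and indented under it one key for each argument. move_arm: Moves the arm, as the interface text tells. Shifts and turns lie within -1 to 1; 1 stands for 500 mm of shift or 30 degrees of turn. Its arguments: {"type":"object","properties":{"motion":{"type":"array"},"newtons":{"type":"number"}},"required":["motion"]}

```bash
mkdir -p pics; cat > h.py <<'E'
import numpy as np, cv2
from bench import ctrl
def grab(n,f=None):
    g=ctrl.grab_frame(n)
    if f: cv2.imwrite(f,cv2.cvtColor(g["frame"],cv2.COLOR_RGB2BGR))
    v,u=np.mgrid[:420,:560]; d=g["depth"]
    P=np.stack([(u-g["cx"])*d/g["fx"],(v-g["cy"])*d/g["fy"],d],-1)
    T=g["world_from_camera"]
    g["W"]=P@T[:3,:3].T+T[:3,3]; g["W"][d==0]=np.nan
    return g
E
python3 - <<'E'
from h import *
gs=[]
for n in("top","side"):
    g=grab(n); gs.append(g["frame"]); np.savez(n+".npz",W=g["W"],f=g["frame"])
cv2.imwrite("pics/a.png",cv2.cvtColor(gs[0],cv2.COLOR_RGB2BGR)); cv2.imwrite("pics/b.png",cv2.cvtColor(gs[1],cv2.COLOR_RGB2BGR))
s=ctrl.read_state(); print(s["eef_pos"],np.round(s["orientation"],3),s["time"],s["opening"])
E
```

```text
[ 147.60773786 -529.59053797  228.27658912] [[-0.     0.963  0.268]
 [ 0.001  0.268 -0.963]
 [-1.     0.    -0.001]] 0.1 85.19468057405825
```

View pics/a.png

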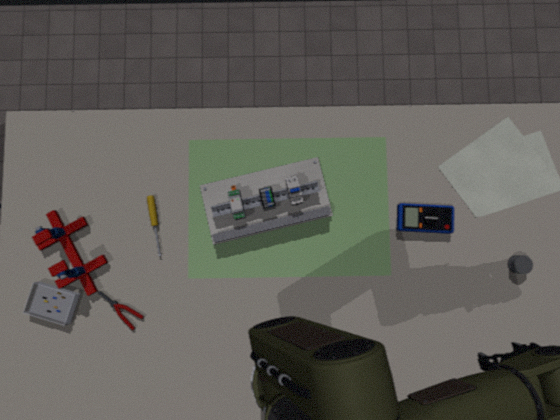

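View pics/b.png

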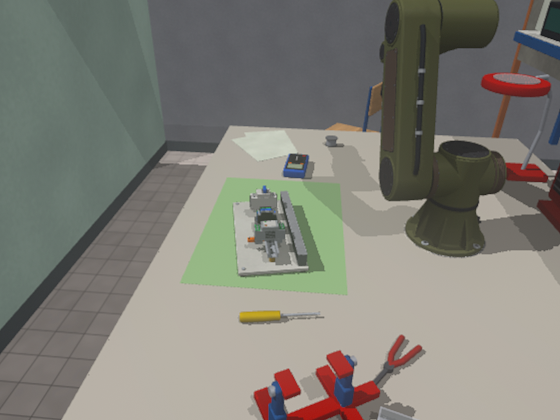

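The top view shows the supply at (236,205) with its orange tab at (234,187). The terminals are at (267,196) and the breaker at (293,188). The panel is yawed by about 10°.

```bash
python3 - <<'E'
from h import *
for n in("top","side"):
    d=np.load(n+".npz"); W=d["W"]; f=d["f"]
    hsv=cv2.cvtColor(f,cv2.COLOR_RGB2HSV)
    near=(abs(W[...,0]-550)<300)&(abs(W[...,1])<300)
    m=near&(hsv[...,0]<15)&(hsv[...,1]>150)&(hsv[...,2]>90)&(W[...,2]>25)&(W[...,2]<80)
    print(n,"orange",m.sum(),np.nanmean(W[m],0),np.argwhere(m).mean(0) if m.any() else 0, W[m].min(0),W[m].max(0))
    p=near&(abs(W[...,2]-18)<5)
    # panel outline: everything above 10mm near
    q=near&(W[...,2]>10)&(W[...,2]<70)
    k,lab,st,_=cv2.connectedComponentsWithStats(q.astype(np.uint8)); i=1+st[1:,4].argmax()
    print(n,cv2.minAreaRect(W[lab==i][:,:2].astype(np.float32)),st[i])
    q=near&(abs(W[...,2]-59)<4)
    k,lab,st,_=cv2.connectedComponentsWithStats(q.astype(np.uint8)); i=1+st[1:,4].argmax()
    print(n,"duct",cv2.minAreaRect(W[lab==i][:,:2].astype(np.float32)),st[i])
    g=near&(W[...,2]>92)&(W[...,2]<108)
    k,lab,st,c=cv2.connectedComponentsWithStats(g.astype(np.uint8))
    for i in range(1,k):
        if st[i,4]>15: print(n,"high",st[i],np.round(W[lab==i].mean(0),1),cv2.minAreaRect(W[lab==i][:,:2].astype(np.float32)))
f=np.load("top.npz")["f"][150:250,190:340]
E
```

```text
top orange 10 [616.4099056  174.34853693  56.80904602] [187.8 233.1] [612.39638542 171.31008926  52.830165  ] [622.7979538  177.8048544   58.99872386]
top ((580.9278564453125, 71.89054870605469), (200.5086669921875, 400.6006774902344), 12.785162925720215) [ 200  157  133   88 6467]
top duct ((499.8135986328125, 54.03291320800781), (27.200471878051758, 379.125732421875), 12.796683311462402) [212 206 119  37 912]
top high [286 176  12   8  66] [633.5 -10.1 100.8] ((634.3400268554688, -10.266132354736328), (18.185916900634766, 35.45938491821289), 13.569554328918457)
top high [228 189  17  31 286] [559.1 159.6 100.7] ((560.4469604492188, 160.48931884765625), (90.35758972167969, 35.80018997192383), 13.507088661193848)
top high [260 190  15  14 130] [582.5  65.3  95. ] ((582.121337890625, 65.93202209472656), (35.93136215209961, 40.932159423828125), 13.163179397583008)
top high [290 196  14   9  79] [569.9 -24.7 100.6] ((571.6270751953125, -24.513690948486328), (22.739917755126953, 35.54865646362305), 11.922741889953613)
side orange 21 [612.09022247 178.56669147  54.71188171] [239.42857143 250.57142857] [605.0831579  174.85783297  48.22560924] [619.75658904 182.35024265  60.46486499]
side ((580.3652954101562, 73.49610900878906), (198.571533203125, 407.0305480957031), 12.838356018066406) [ 233  190   75   85 3938]
side duct ((499.0408630371094, 53.68858337402344), (27.445724487304688, 385.5157775878906), 12.925971031188965) [280 190  27  66 533]
side high [249 192  28   9 151] [600.1  -7.1  99.8] ((600.1231079101562, -14.127696990966797), (89.65706634521484, 40.968894958496094), 10.109857559204102)
side high [260 206  12   8  89] [581.   67.9  95.1] ((580.7513427734375, 67.1853256225586), (34.54575729370117, 45.09036636352539), 7.547638893127441)
side high [254 220  31  12 259] [559.7 166.6 100. ] ((559.4640502929688, 163.1034393310547), (88.37641906738281, 40.44820785522461), 10.619415283203125)
```

Emit:
move_arm:
  motion:
    - [[0,0.06,-0.052],[0.09,0,0],60]
    - [[0,0.12,-0.104],[0.09,0,0],110]
    - [[0,0.18,-0.156],[0.09,0,0],110]
    - [[0,0.24,-0.208],[0.09,0,0],110]
    - [[0,0.3,-0.26],[0.09,0,0],110]
    - [[0,0.36,-0.312],[0.09,0,0],110]
    - [[0,0.42,-0.364],[0.09,0,0],110]
    - [[0,0.48,-0.416],[0.09,0,0],110]
    - [[0,0.54,-0.468],[0.09,0,0],110]
    - [[0,0.6,-0.52],[0.09,0,0],110]
  newtons: 60

```text
time: 0.93
eef_pos: [367.3, -197.0, 228.8]
orientation: [[0.0, 0.975, 0.223], [-0.0, 0.223, -0.975], [-1.0, 0.0, 0.0]]
wrist_force: [1.1, -0.8, 0.5]
opening: 48.8
```

```bash
cat >> h.py <<'E'
A=np.radians(12.8); ux=-np.array([np.cos(A),np.sin(A),0]); uy=np.array([np.sin(A),-np.cos(A),0])
R0=np.stack([[0,0,-1],-ux,uy],1)
O=np.array([560.8,160.7,58.])
def psu(x,y,z): return O+x*ux+y*uy+np.array([0,0,z])
def go(p,R=R0):
    s=ctrl.read_state(); Rc=s["orientation"]
    from scipy.spatial.transform import Rotation as Q
    print("t",round(s["time"],2),"pos",np.round(s["eef_pos"],1),"psu",np.round([(s["eef_pos"]-O)@ux,(s["eef_pos"]-O)@uy,s["eef_pos"][2]-58],1),"F",np.round(s["wrist_force"],1),"open",round(s["opening"],1))
    print("shift",np.round(Rc.T@(p-s["eef_pos"])/500,4),"turn",np.round(Q.from_matrix(Rc.T@R).as_rotvec(True)/30,3))
E
python3 -c "
from h import *
go(psu(-61.5,0,75))"
```

```text
t 0.93 pos [ 367.3 -197.   228.8] psu [267.9 305.9 170.8] F [ 1.1 -0.8  0.5] open 48.8
shift [ 0.1916  0.6594 -0.6111] turn [ 0.002  0.    -0.   ]
```

Emit:
move_arm:
  motion:
    - [[0,0.06,-0.0556],[0,0,0],110]
    - [[0,0.12,-0.111],[0,0,0],110]
    - [[0,0.18,-0.167],[0,0,0],110]
    - [[0,0.24,-0.222],[0,0,0],110]
    - [[0,0.3,-0.278],[0,0,0],110]
    - [[0,0.36,-0.334],[0,0,0],110]
    - [[0,0.42,-0.389],[0,0,0],110]
    - [[0.04,0.48,-0.445],[0,0,0],110]
    - [[0.08,0.54,-0.5],[0,0,0],110]
    - [[0.1,0.6,-0.556],[0,0,0],110]

```text
time: 1.77
eef_pos: [593.1, 134.2, 178.7]
orientation: [[-0.002, 0.975, 0.223], [-0.0, 0.223, -0.975], [-1.0, -0.002, -0.0]]
wrist_force: [0.3, -0.2, -0.3]
opening: 48.4
```

```bash
python3 -c "
from h import *
go(psu(-61.5,0,70))"
```

```text
t 1.77 pos [593.1 134.2 178.7] psu [-25.6  33.  120.7] F [ 0.3 -0.2 -0.3] open 48.4
shift [ 0.1013  0.0721 -0.0659] turn [ 0.002 -0.     0.004]
```

Emit:
move_arm:
  motion:
    - [[0.02,0.04,-0.04],[0,0,0],110]
    - [[0.06,0.072,-0.066],[0,0,0],110]
    - [[0.1,0.072,-0.066],[0,0,0],110]
    - [[0.1,0.072,-0.066],[0,0,0],110]
    - [[0.1,0.072,-0.066],[0,0,0],110]

```text
time: 2.18
eef_pos: [620.1, 172.6, 130.1]
orientation: [[-0.003, 0.975, 0.223], [-0.001, 0.223, -0.975], [-1.0, -0.003, 0.0]]
wrist_force: [0.3, -0.9, 1.3]
opening: 48.5
```

```bash
python3 - <<'E'
from h import *
go(psu(-61.5,0,1.3))
g=grab("wrist","pics/c.png"); W=g["W"]; hsv=cv2.cvtColor(g["frame"],cv2.COLOR_RGB2HSV)
m=(hsv[...,0]<15)&(hsv[...,1]>150)&(hsv[...,2]>90)&(W[...,2]>40)&(W[...,2]<70)
L=np.stack([(W[m]-O)@ux,(W[m]-O)@uy,W[m][:,2]-58],1)
print(m.sum(),np.argwhere(m).mean(0),np.percentile(L,[2,50,98],axis=0))
t=(W[...,2]>98)&(W[...,2]<107)&(np.linalg.norm(W[...,:2]-O[:2],axis=-1)<60)
print(cv2.minAreaRect(W[t][:,:2].astype(np.float32)), t.sum())
E
```

```text
t 2.18 pos [620.1 172.6 130.1] psu [-60.5   1.6  72.1] F [ 0.3 -0.9  1.3] open 48.5
shift [ 0.1416  0.0024 -0.0032] turn [0.003 0.    0.005]
597 [230.26130653 272.05862647] [[-64.63719507  -7.6247851   -8.7188522 ]
 [-54.62446401  -1.00199899  -2.56074244]
 [-44.99477392   5.61106218  -1.18645766]]
((563.6996459960938, 162.5375518798828), (42.65458679199219, 36.155792236328125), 12.913155555725098) 4120
```

View pics/c.png

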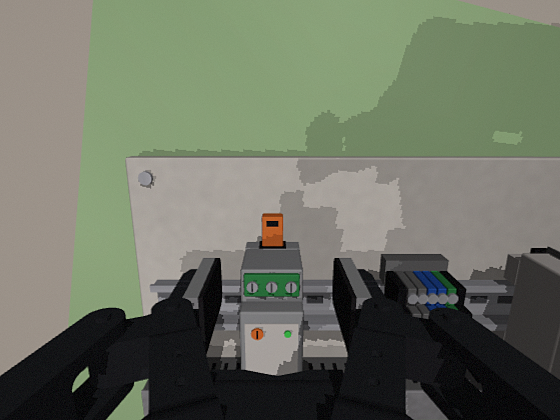

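The wrist view shows the tab at (272,230), between the finger pads at columns 215 and 345. It is about 1 mm left of the estimate. I'm descending around it now.

Emit:
move_arm:
  motion:
    - [[0.04,0.002,-0.005],[0,0,0.005],110]
    - [[0.09,0.002,-0.005],[0,0,0.005],110]
    - [[0.12,0.002,-0.005],[0,0,0.005],110]
    - [[0.145,0.002,-0.005],[0,0,0.005],110]
    - [[0.145,0.002,-0.005],[0,0,0.005],150]
    - [[0.145,0.002,-0.005],[0,0,0.005],150]

```text
time: 2.73
eef_pos: [621.6, 175.2, 59.6]
orientation: [[0.003, 0.975, 0.222], [0.001, 0.222, -0.975], [-1.0, 0.004, 0.0]]
wrist_force: [0.7, -1.1, 0.5]
opening: 35.3
```

```bash
python3 - <<'E'
from h import *
go(psu(-61.5,-1,-0.5))
g=grab("wrist","pics/d.png")
E
```

```text
t 2.73 pos [621.6 175.2  59.6] psu [-62.5  -0.7   1.6] F [ 0.7 -1.1  0.5] open 35.3
shift [ 0.0042 -0.0019 -0.0006] turn [ 0.001  0.    -0.007]
```

View pics/d.png

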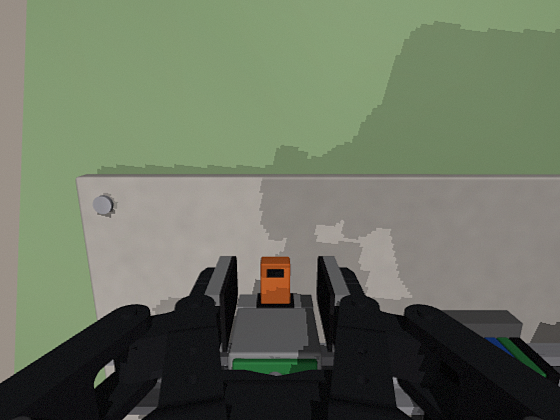

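The tab at (276,280) is centred between the pads at (228) and (327). I'll lower slightly and close.

Emit:
move_arm:
  motion:
    - [[0.003,-0.001,0],[0,0,0],170]
    - [[0.003,-0.001,0],[0,0,0],190]
    - [[0.003,-0.001,0],[0,0,0],205]
    - [[0.003,-0.001,0],[0,0,0],225]
    - [[0.003,-0.001,0],[0,0,0],255]
    - [[0.003,-0.001,0],[0,0,0],255]
    - [[0.003,-0.001,0],[0,0,0],255]
    - [[0.003,-0.001,0],[0,0,0],255]
  newtons: 80

```text
time: 3.45
eef_pos: [620.7, 175.3, 56.9]
orientation: [[0.003, 0.975, 0.223], [0.001, 0.223, -0.975], [-1.0, 0.003, 0.0]]
wrist_force: [-0.5, 0.5, -0.5]
opening: 0.3
```

```bash
python3 - <<'E'
from h import *
go(psu(-68.5,-1,0))
g=grab("wrist","pics/e.png")
E
```

```text
t 3.45 pos [620.7 175.3  56.9] psu [-61.6  -1.   -1.1] F [-0.5  0.5 -0.5] open 0.3
shift [-0.0021  0.0138  0.    ] turn [ 0.002  0.    -0.005]
```

View pics/e.png

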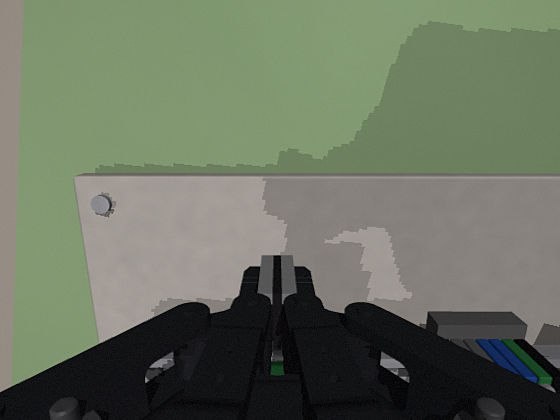

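The fingers shut empty: opening 0.3 mm, with the pads at (278,255–300) hiding the tab. I'll measure where the tips are relative to the tab using depth.

```bash
python3 - <<'E'
from h import *
g=grab("wrist"); W=g["W"]; T=g["world_from_camera"]
print("cam",np.round([(T[:3,3]-O)@ux,(T[:3,3]-O)@uy,T[2,3]-58],1))
loc=lambda p:np.round([(p-O)@ux,(p-O)@uy,p[2]-58],1)
for r in range(245,380,10):
    print(r,g["frame"][r,268],loc(W[r,268]),g["frame"][r,278],loc(W[r,278]),loc(W[r,250]))
s=grab("side","pics/f0.png")
cv2.imwrite("pics/f.png",cv2.resize(cv2.cvtColor(s["frame"],cv2.COLOR_RGB2BGR)[170:290,200:350],(750,600),interpolation=cv2.INTER_CUBIC))
E
```

```text
cam [-128.8   -0.7  143.4]
245 [162 156 151] [-59.3  -5.4 -41.5] [159 156 149] [-59.4   0.2 -41.2] [-59.8 -15.4 -40. ]
255 [107 103 102] [-71.9  -4.3   4.2] [62 59 58] [-72.3   0.    5.1] [-53.7 -15.5 -40.2]
265 [86 86 86] [-72.1  -4.   15.1] [15 17 18] [-72.   -0.   14.8] [-46.9 -15.8 -41.8]
275 [85 84 86] [-71.9  -3.8  23.8] [11  9 13] [-72.1  -0.1  24.2] [-67.9 -11.2  15.5]
285 [83 84 84] [-72.6  -3.6  33.2] [17 18 15] [-72.2  -0.1  32.5] [-68.3 -10.5  24.8]
295 [108 108 111] [-71.9  -3.4  39. ] [27 25 24] [-71.5  -0.1  38.4] [-74.9  -8.9  44.5]
305 [17 19 18] [-72.5  -3.3  46.4] [18 18 19] [-67.2  -0.1  37.4] [-72.9  -8.8  47.1]
315 [12  9 13] [-71.9  -3.1  51.2] [25 24 24] [-64.3  -0.1  38.8] [-72.9  -8.4  52.8]
325 [13 13 14] [-69.1  -3.1  52. ] [4 7 8] [-60.7  -0.1  39.2] [-73.   -8.   58.1]
335 [12 12 11] [-63.   -3.3  48.1] [15 13 10] [-56.3  -0.1  38.4] [-77.9  -7.   69.7]
345 [18 20 20] [-59.2  -3.3  47.9] [6 1 9] [-52.8  -0.1  39.2] [-78.1  -6.7  73.9]
355 [22 20 22] [-56.6  -3.3  49.3] [55 54 54] [-43.2  -0.   31.9] [-78.3  -6.4  77.6]
365 [21 23 26] [-52.9  -3.3  49.3] [14 48 21] [nan nan nan] [-78.4  -6.2  81. ]
375 [22 22 24] [-71.4  -2.6  75.7] [29 35 31] [-38.   -0.   36.2] [-77.9  -6.   83.3]
```

View pics/f.png

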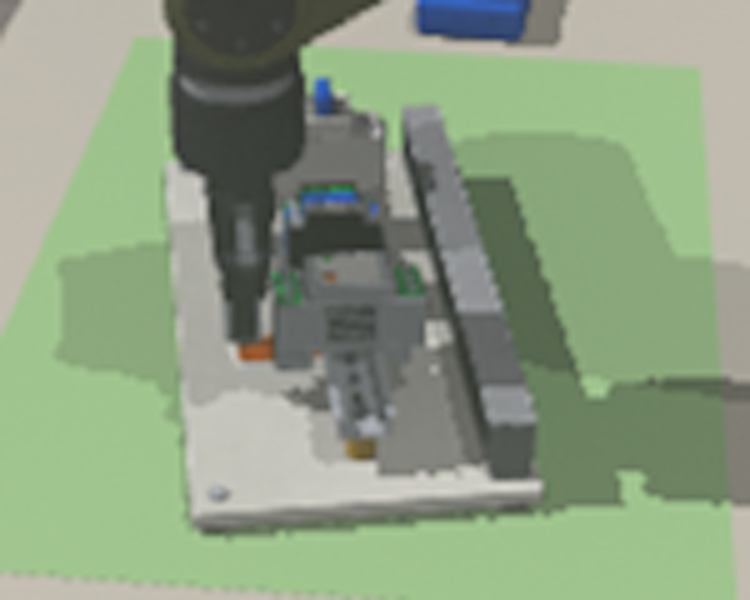

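The closed tips are only at rail height (psu z ≈ +2), just above the tab top, as the side view also shows. So the tips sit about 20 mm higher than the stated TCP implies. I'll open, go 20 mm lower and close again.

Emit:
move_arm:
  motion:
    - [[-0.01,0,0],[0,0,0],130]
    - [[-0.01,0,0],[0,0,0],130]
    - [[-0.01,0,0],[0,0,0],130]
    - [[-0.01,0,0],[0,0,0],130]
    - [[0.01,0,0],[0,0,0],150]
    - [[0.025,0,0],[0,0,0],150]
    - [[0.04,0,0],[0,0,0],150]
    - [[0.04,0,0],[0,0,0],150]
    - [[0.04,0,0],[0,0,0],150]

```text
time: 4.35
eef_pos: [620.3, 175.3, 36.0]
orientation: [[0.001, 0.975, 0.223], [0.0, 0.223, -0.975], [-1.0, 0.001, -0.0]]
wrist_force: [0.9, -0.0, -0.7]
opening: 35.3
```

```bash
python3 - <<'E'
from h import *
go(psu(-61.5,-1,-21))
g=grab("wrist","pics/g.png")
E
```

```text
t 4.35 pos [620.3 175.3  36. ] psu [-61.3  -1.  -22. ] F [ 0.9 -0.  -0.7] open 35.3
shift [-0.0019  0.0004  0.    ] turn [ 0.002 -0.    -0.002]
```

View pics/g.png

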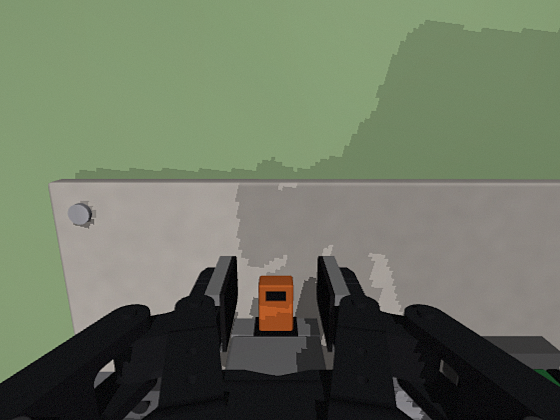

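The tab at (276,277–330) is now below the pad-tip level (row 258) and between the pads. I'll close on it.

Emit:
move_arm:
  motion:
    - [[0,0,0],[0,0,0],180]
    - [[0,0,0],[0,0,0],195]
    - [[0,0,0],[0,0,0],205]
    - [[0,0,0],[0,0,0],225]
    - [[0,0,0],[0,0,0],255]
    - [[0,0,0],[0,0,0],255]
    - [[0,0,0],[0,0,0],255]
    - [[0,0,0],[0,0,0],255]
  newtons: 80

```text
time: 5.07
eef_pos: [620.8, 175.4, 37.1]
orientation: [[0.003, 0.975, 0.223], [0.001, 0.223, -0.975], [-1.0, 0.003, -0.0]]
wrist_force: [0.2, -0.2, 2.4]
opening: 11.7
```

```bash
python3 - <<'E'
from h import *
go(psu(-68.5,-1,-22))
g=grab("wrist"); W=g["W"]
loc=lambda p:np.round([(p-O)@ux,(p-O)@uy,p[2]-58],1)
for r in range(245,345,9): print(r,g["frame"][r,266],loc(W[r,266]),g["frame"][r,276],loc(W[r,276]))
E
```

```text
t 5.07 pos [620.8 175.4  37.1] psu [-61.7  -1.  -20.9] F [ 0.2 -0.2  2.4] open 11.7
shift [0.0022 0.0135 0.0001] turn [ 0.002 -0.    -0.005]
245 [135 132 125] [-66.9  -5.9 -41.4] [138 134 128] [-67.2  -0.9 -40.6]
254 [169 162 158] [-62.3  -5.9 -40.8] [133 128 124] [-62.7  -0.9 -39.8]
263 [166 159 154] [-57.3  -6.  -40.9] [135 130 126] [-57.3  -0.9 -41.1]
272 [162 155 150] [-52.4  -6.  -40.9] [136 130 125] [-52.4  -0.9 -40.7]
281 [124  59  20] [-64.2  -4.9  -6.9] [125  59  23] [-64.9  -0.8  -5.3]
290 [161  78  32] [-62.4  -4.8  -2.5] [119  59  26] [-62.   -0.8  -3.3]
299 [165  81  33] [-58.4  -4.8  -2.5] [28 19 12] [-58.8  -0.8  -1.9]
308 [153  75  32] [-54.6  -4.9  -2.2] [151  72  29] [-53.7  -0.8  -3.7]
317 [151  73  31] [-49.5  -4.9  -3.7] [151  72  27] [-50.1  -0.8  -2.8]
326 [152  74  31] [-45.5  -5.   -3.3] [153  74  29] [-46.2  -0.8  -2.3]
335 [43 43 43] [-43.4  -4.9  -0.2] [41 40 42] [-43.7  -0.8   0.1]
344 [81 81 82] [-43.   -4.7   5. ] [83 82 85] [-43.4  -0.8   5.5]
```

Emit:
move_arm:
  motion:
    - [[0,0.002,0],[0,0,0],255]
    - [[0,0.004,0],[0,0,0],255]
    - [[0,0.006,0],[0,0,0],255]
    - [[0,0.008,0],[0,0,0],255]
    - [[0,0.01,0],[0,0,0],255]
    - [[0,0.012,0],[0,0,0],255]
    - [[0,0.014,0],[0,0,0],255]
    - [[0,0.014,0],[0,0,0],255]
    - [[0,0.014,0],[0,0,0],255]
  newtons: 100

```text
time: 5.87
eef_pos: [626.8, 176.8, 36.6]
orientation: [[0.0, 0.975, 0.223], [-0.0, 0.223, -0.975], [-1.0, 0.0, 0.0]]
wrist_force: [-8.3, -1.3, 4.5]
opening: 10.9
```

```bash
python3 - <<'E'
from h import *
go(psu(-68.5,-1,-21))
g=grab("wrist"); W=g["W"]
s=ctrl.read_state(); print("Fx psu",s["wrist_force"]@ux, s["wrist_torque"])
loc=lambda p:np.round([(p-O)@ux,(p-O)@uy,p[2]-58],1)
for r in range(263,365,7): print(r,g["frame"][r,266],loc(W[r,266]))
E
```

```text
t 5.87 pos [626.8 176.8  36.6] psu [-67.9  -1.  -21.4] F [-8.3 -1.3  4.5] open 10.9
shift [-0.0009  0.0012  0.0001] turn [ 0.003  0.    -0.   ]
Fx psu 8.275945826485195 [-0.27031825  1.44910997 -0.00935077]
263 [172 167 161] [-64.   -5.9 -40.1]
270 [172 164 159] [-59.9  -6.  -40.7]
277 [122  58  24] [-70.8  -5.  -10.1]
284 [153  74  32] [-70.6  -4.8  -4.3]
291 [168  80  33] [-67.8  -4.8  -3.8]
298 [172  85  36] [-64.5  -4.9  -4.1]
305 [156  76  32] [-61.8  -4.9  -3.2]
312 [156  79  36] [-58.3  -4.9  -3.8]
319 [180  90  35] [-55.8  -4.9  -2.6]
326 [186  91  39] [-52.4  -4.9  -2.9]
333 [155  76  33] [-47.8  -5.   -4.8]
340 [ 0  0 12] [-44.2  -5.   -5. ]
347 [27 26 27] [-44.1  -4.9  -0.5]
354 [78 78 79] [-44.8  -4.7   4.8]
361 [82 81 82] [-44.3  -4.7   8.3]
```

The latch is about 5.4 mm out and the spring pull is 8.3 N. Before swinging I'll check the clearance between gripper body and housing.

```bash
python3 - <<'E'
from h import *
s=grab("side"); 
cv2.imwrite("pics/h.png",cv2.resize(cv2.cvtColor(s["frame"],cv2.COLOR_RGB2BGR)[190:260,215:315],(800,560),interpolation=cv2.INTER_CUBIC))
W=s["W"]; L=np.stack([(W-O)@ux,(W-O)@uy,W[...,2]-58],-1)
# gripper silhouette near plane y~0..40: print z,x of dark pixels nearest side cam, columns
for r in range(196,252,4):
    print(r,[tuple(np.round(L[r,c]).astype(int)) if np.isfinite(L[r,c,0]) else None for c in range(236,276,6)])
E
```

```text
196 [(np.int64(-92), np.int64(-25), np.int64(156)), (np.int64(-76), np.int64(-29), np.int64(158)), (np.int64(-60), np.int64(-30), np.int64(157)), (np.int64(-43), np.int64(-31), np.int64(157)), (np.int64(-9), np.int64(169), np.int64(45)), (np.int64(10), np.int64(167), np.int64(45)), (np.int64(31), np.int64(169), np.int64(43))]
200 [(np.int64(-92), np.int64(-28), np.int64(146)), (np.int64(-76), np.int64(-33), np.int64(147)), (np.int64(-60), np.int64(-34), np.int64(147)), (np.int64(-43), np.int64(-30), np.int64(144)), (np.int64(-10), np.int64(166), np.int64(32)), (np.int64(11), np.int64(170), np.int64(29)), (np.int64(31), np.int64(169), np.int64(28))]
204 [(np.int64(-93), np.int64(-30), np.int64(134)), (np.int64(-77), np.int64(-34), np.int64(135)), (np.int64(-60), np.int64(-33), np.int64(134)), (np.int64(-44), np.int64(-30), np.int64(131)), (np.int64(-10), np.int64(164), np.int64(18)), (np.int64(10), np.int64(163), np.int64(17)), (np.int64(30), np.int64(167), np.int64(14))]
208 [(np.int64(-93), np.int64(-25), np.int64(119)), (np.int64(-77), np.int64(-39), np.int64(126)), (np.int64(-61),
[... 2741 characters left out ...]
(-12)), (np.int64(10), np.int64(-4), np.int64(-12))]
244 [(np.int64(-97), np.int64(25), np.int64(-38)), (np.int64(-79), np.int64(25), np.int64(-40)), (np.int64(-62), np.int64(-11), np.int64(-16)), (np.int64(-42), np.int64(22), np.int64(-41)), (np.int64(-24), np.int64(17), np.int64(-39)), (np.int64(-12), np.int64(-41), np.int64(1)), (np.int64(7), np.int64(-28), np.int64(-9))]
248 [(np.int64(-98), np.int64(5), np.int64(-39)), (np.int64(-80), np.int64(3), np.int64(-39)), (np.int64(-62), np.int64(-1), np.int64(-38)), (np.int64(-44), np.int64(-4), np.int64(-37)), (np.int64(-26), np.int64(-6), np.int64(-37)), (np.int64(-13), np.int64(-57), np.int64(-1)), (np.int64(5), np.int64(-51), np.int64(-7))]
```

View pics/h.png

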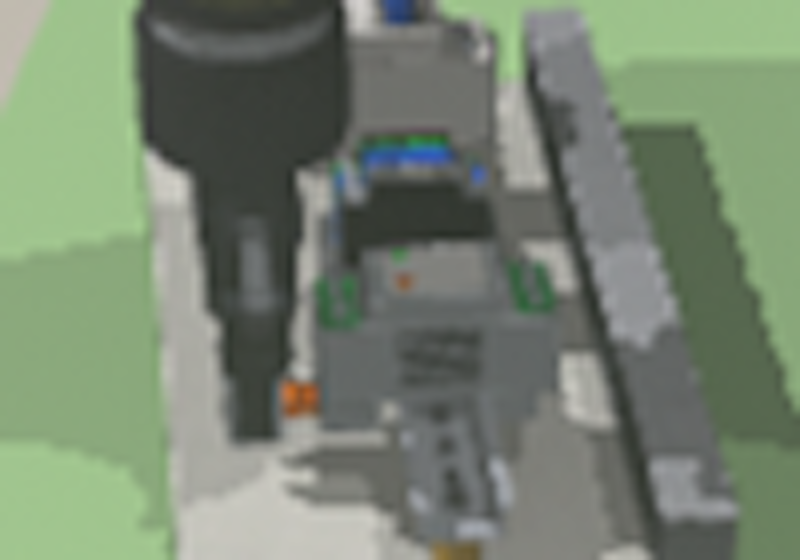

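The side view shows the finger tips at (255,435), about psu z −16, on the tab at (300,398). The wide gripper body is far above the housing. I'll swing the first 10° about the pivot.

Emit:
move_arm:
  motion:
    - [[0,0.0016,0],[0,0,0],255]
    - [[-0.006,0.003,0],[0,0,0.0667],255]
    - [[-0.0121,0.0042,0],[0,0,0.1333],255]
    - [[-0.0183,0.0051,0],[0,0,0.2],255]
    - [[-0.0244,0.0059,0],[0,0,0.2667],255]
    - [[-0.0306,0.0064,0],[0,0,0.3333],255]
    - [[-0.0306,0.0064,0],[0,0,0.3333],255]
    - [[-0.0306,0.0064,0],[0,0,0.3333],255]

```text
time: 6.63
eef_pos: [629.0, 177.3, 51.2]
orientation: [[0.168, 0.96, 0.223], [0.038, 0.22, -0.975], [-0.985, 0.172, -0.0]]
wrist_force: [-9.4, -1.1, -0.7]
opening: 10.9
```

```bash
cat >> h.py <<'E'
def Ry(t): t=np.radians(t); c,s=np.cos(t),np.sin(t); return np.array([[c,0,s],[0,1,0],[-s,0,c]])
def chk(t):
    B=np.stack([ux,uy,[0,0,1.]],1); g=grab("wrist"); s=ctrl.read_state(); W=g["W"]
    p=np.array([17.5,0,0]); L=((W-O)@B-p)@Ry(t)+p   # un-rotated psu coords
    e=(s["eef_pos"]-O)@B
    a=np.degrees(np.arctan2(-(B.T@s["orientation"])[0,0],-(B.T@s["orientation"])[2,0]))
    print("t",round(s["time"],2),"tcp",np.round(e,1),"unrot",np.round((e-p)@Ry(t)+p,1),"ang",round(a,1),"F psu",np.round(B.T@s["wrist_force"],1),"M",np.round(B.T@s["wrist_torque"],2),"open",round(s["opening"],1))
    h=cv2.cvtColor(g["frame"],cv2.COLOR_RGB2HSV); m=(h[...,0]<15)&(h[...,1]>150)&(h[...,2]>70)&(abs(L[...,1]+1)<9)&(L[...,0]<-40)&(L[...,0]>-90)
    print("tab x,z pct",np.round(np.percentile(L[m][:,[0,2]],[3,50,97],axis=0),1).tolist())
    k=(abs(L[...,1]+1)<15)&(L[...,2]>3)&(L[...,2]<30)&(abs(L[...,0]+46)<8); 
    print("end face x",np.round(np.percentile(L[k][:,0],[10,50,90]),1) if k.any() else None,"slope",np.round(np.polyfit(L[k][:,2],L[k][:,0],1),3) if k.sum()>5 else None)
E
python3 -c "
from h import *
chk(10)"
```

```text
t 6.68 tcp [-70.3  -1.1  -6.9] unrot [-67.8  -1.1 -22. ] ang 9.9 F psu [ 9.2  0.2 -0.3] M [-0.07 -1.7   0.04] open 11.0
tab x,z pct [[-70.6, -10.8], [-57.8, -4.3], [-44.4, -2.9]]
end face x [-43.8 -43.2 -42.7] slope [-3.400e-02 -4.293e+01]
```

The housing is following: latch about 6 mm out, force 9 N and almost no vertical load. Continuing to 26°.

Emit:
move_arm:
  motion:
    - [[-0.006,0.0014,0],[0,0,0.0667],255]
    - [[-0.0121,0.0026,0],[0,0,0.1333],255]
    - [[-0.0182,0.0036,0],[0,0,0.2],255]
    - [[-0.0244,0.0044,0],[0,0,0.2667],255]
    - [[-0.0305,0.005,0],[0,0,0.3333],255]
    - [[-0.0367,0.0053,0],[0,0,0.4],255]
    - [[-0.0429,0.0055,0],[0,0,0.4667],255]
    - [[-0.0491,0.0054,0],[0,0,0.5333],255]
    - [[-0.0491,0.0054,0],[0,0,0.5333],255]
    - [[-0.0491,0.0054,0],[0,0,0.5333],255]

```text
time: 7.52
eef_pos: [626.6, 176.8, 74.6]
orientation: [[0.424, 0.878, 0.223], [0.097, 0.201, -0.975], [-0.901, 0.435, 0.0]]
wrist_force: [-12.5, -1.3, -4.1]
opening: 10.7
```

```bash
python3 -c "
from h import *
chk(26)
s=grab('side')
cv2.imwrite('pics/i.png',cv2.resize(cv2.cvtColor(s['frame'],cv2.COLOR_RGB2BGR)[180:260,215:315],(800,600),interpolation=cv2.INTER_CUBIC))"
```

```text
t 7.57 tcp [-67.7  -1.1  16.5] unrot [-66.3  -1.1 -22.5] ang 25.7 F psu [12.7  0.4 -4. ] M [-0.08 -2.44  0.03] open 10.6
tab x,z pct [[-69.0, -11.3], [-56.1, -4.8], [-42.4, -3.4]]
end face x [-41.9 -41.3 -40.8] slope [ -0.091 -40.602]
```

View pics/i.png

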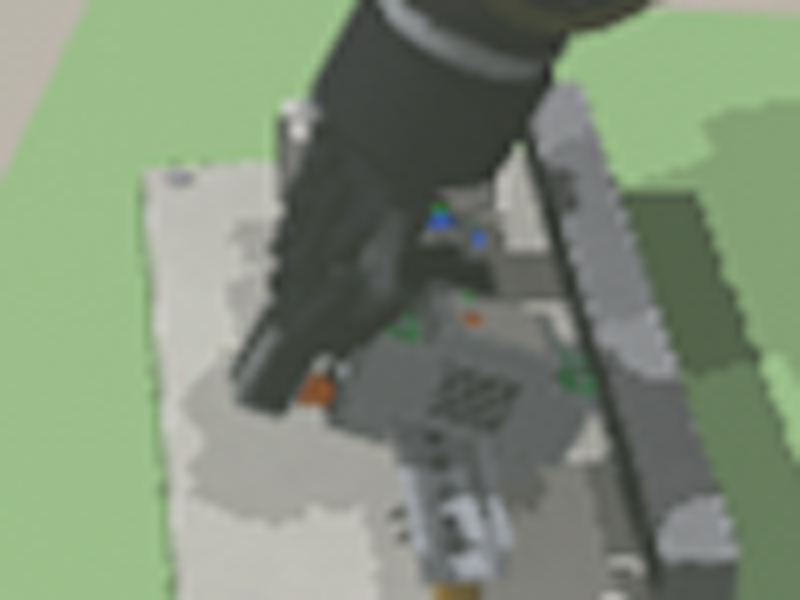

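The side view shows the supply swung up, latch side raised, with the housing about 21° up and the tool at 26°. The latch is at its stop at 12.7 N. I'll rotate 3° more, then let the spring draw the tab in along the housing axis so nothing pulls on the hook.

Emit:
move_arm:
  motion:
    - [[-0.0044,-0.001,0],[0,0,0.05],255]
    - [[-0.0088,-0.002,0],[0,0,0.1],255]
    - [[-0.0088,-0.002,0],[0,0,0.1],255]
    - [[-0.0086,-0.005,0],[0,0,0.1],255]
    - [[-0.0084,-0.008,0],[0,0,0.1],255]
    - [[-0.0082,-0.011,0],[0,0,0.1],255]
    - [[-0.0082,-0.012,0],[0,0,0.1],255]
    - [[-0.0082,-0.012,0],[0,0,0.1],255]

```text
time: 8.28
eef_pos: [620.9, 175.4, 76.7]
orientation: [[0.472, 0.853, 0.223], [0.108, 0.195, -0.975], [-0.875, 0.484, -0.0]]
wrist_force: [-5.3, -0.9, -0.8]
opening: 10.8
```

```bash
python3 -c "
from h import *
chk(28.7)"
```

```text
t 8.33 tcp [-62.   -1.1  18.7] unrot [-61.2  -1.1 -21.7] ang 29.0 F psu [ 6.4 -0.6 -0.7] M [-0.05 -1.4   0.04] open 10.6
tab x,z pct [[-63.7, -10.6], [-53.1, -3.7], [-42.8, -2.5]]
end face x [-51.9 -40.9 -40.3] slope [ -0.42  -37.148]
```

Emit:
move_arm:
  motion:
    - [[0,-0.002,0],[0,0,0],255]
    - [[0,-0.004,0],[0,0,0],255]
    - [[-0.0019,-0.0075,0],[0,0,0],255]
    - [[-0.0039,-0.011,0],[0,0,0],255]
    - [[-0.0058,-0.0145,0],[0,0,0],255]
    - [[-0.0078,-0.018,0],[0,0,0],255]
    - [[-0.0087,-0.0197,0],[0,0,0],255]
    - [[-0.0087,-0.0197,0],[0,0,0],255]

```text
time: 9.0
eef_pos: [611.4, 173.2, 77.0]
orientation: [[0.475, 0.851, 0.223], [0.109, 0.195, -0.975], [-0.873, 0.487, 0.0]]
wrist_force: [0.1, -0.3, -1.4]
opening: 10.9
```

```bash
python3 -c "
from h import *
chk(28.7)
s=grab('side')
cv2.imwrite('pics/j.png',cv2.resize(cv2.cvtColor(s['frame'],cv2.COLOR_RGB2BGR)[180:260,215:315],(800,600),interpolation=cv2.INTER_CUBIC))"
```

```text
t 9.05 tcp [-52.2  -1.   19. ] unrot [-52.8  -1.  -16.8] ang 29.2 F psu [ 0.   0.8 -2.5] M [ 0.04 -0.26  0.  ] open 10.4
tab x,z pct [[-55.3, -6.8], [-49.6, 1.1], [-40.5, 2.3]]
end face x [-52.8 -47.7 -42. ] slope [ 3.1000e-02 -4.8213e+01]
```

View pics/j.png

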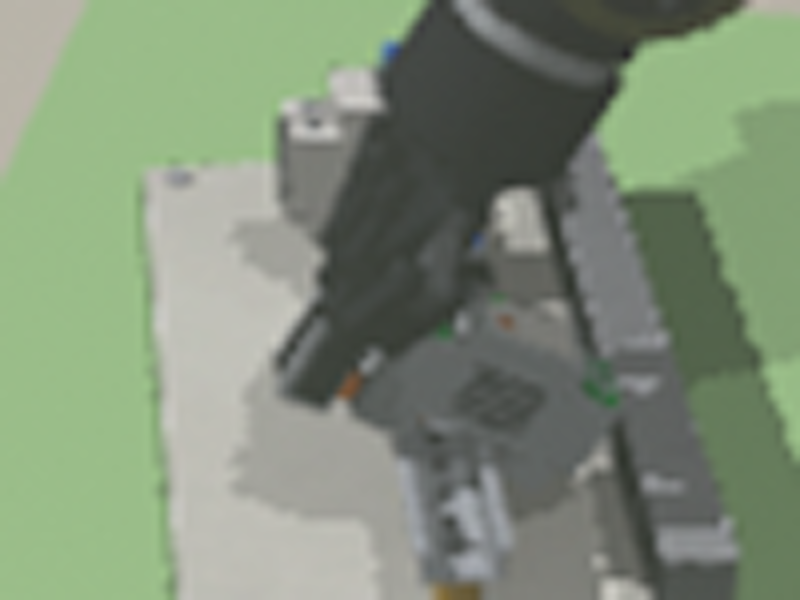

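The side view shows the housing moved towards the duct and clear of the −x flange. The x force is 0 and only the weight (about 2.5 N) is carried. I'll go 2 mm more in +x, make a small test lift and watch the force.

Emit:
move_arm:
  motion:
    - [[-0.001,-0.0018,0],[0,0,0],255]
    - [[-0.0019,-0.0035,0],[0,0,0],255]
    - [[-0.0037,-0.0025,0],[0,0,0],255]
    - [[-0.0054,-0.0015,0],[0,0,0],255]
    - [[-0.0072,-0.0006,0],[0,0,0],255]
    - [[-0.0089,0.0004,0],[0,0,0],255]
    - [[-0.0089,0.0004,0],[0,0,0],255]

```text
time: 9.68
eef_pos: [609.7, 172.8, 81.3]
orientation: [[0.475, 0.851, 0.223], [0.109, 0.195, -0.975], [-0.873, 0.487, 0.0]]
wrist_force: [-0.1, -0.9, -2.1]
opening: 10.9
```

```bash
python3 -c "
from h import *
chk(28.7)"
```

```text
t 9.73 tcp [-50.3  -1.   23.1] unrot [-53.1  -1.  -12.3] ang 29.2 F psu [ 0.   0.6 -2.3] M [-0.   -0.28 -0.  ] open 10.5
tab x,z pct [[-55.9, -2.1], [-48.9, 5.7], [-40.5, 7.0]]
end face x [-52.6 -46.8 -40.4] slope [ -0.074 -45.745]
```

Free of the rail: the force stays at the weight alone. Lifting.

Emit:
move_arm:
  motion:
    - [[-0.014,0.0078,0],[0,0,0],255]
    - [[-0.042,0.0234,0],[0,0,0],255]
    - [[-0.077,0.043,0],[0,0,0],255]
    - [[-0.119,0.0663,0],[0,0,0],255]
    - [[-0.161,0.09,0],[0,0,0],255]
    - [[-0.203,0.113,0],[0,0,0],255]
    - [[-0.238,0.133,0],[0,0,0],255]
    - [[-0.266,0.148,0],[0,0,0],255]
    - [[-0.279,0.156,0],[0,0,0],255]
    - [[-0.279,0.156,0],[0,0,0],255]

```text
time: 10.57
eef_pos: [610.2, 173.0, 243.0]
orientation: [[0.478, 0.85, 0.223], [0.109, 0.194, -0.975], [-0.872, 0.49, -0.0]]
wrist_force: [-0.4, 0.3, -1.7]
opening: 10.9
```

Emit:
move_arm:
  motion:
    - [[0,0,0],[0,0,0],255]
    - [[0,0,0],[0,0,0],255]
    - [[0,0,0],[0,0,0],255]
    - [[0,0,0],[0,0,0],255]
    - [[0,0,0],[0,0,0],255]
    - [[0,0,0],[0,0,0],255]

```text
time: 11.07
eef_pos: [609.7, 172.8, 240.4]
orientation: [[0.474, 0.852, 0.223], [0.108, 0.195, -0.975], [-0.874, 0.487, -0.0]]
wrist_force: [-0.6, -0.6, -2.8]
opening: 10.8
```

```bash
python3 -c "
from h import *
chk(28.7)
s=grab('side'); W=s['W']
cv2.imwrite('pics/k.png',cv2.resize(cv2.cvtColor(s['frame'],cv2.COLOR_RGB2BGR)[90:300,170:450],(800,600),interpolation=cv2.INTER_CUBIC))
print(np.abs(ctrl.read_state()['qd']).max())
t=grab('top'); f=np.load('top.npz')
print('top-view pixels changed by >12mm depth outside arm')
"
```

```text
t 11.12 tcp [-50.4  -1.  182.5] unrot [-129.7   -1.   127.5] ang 29.1 F psu [ 0.4  0.3 -2.8] M [-0.02 -0.26 -0.01] open 11.3Traceback (most recent call last):
  File "<string>", line 3, in <module>
    chk(28.7)
    ~~~^^^^^^
  File "h.py", line 28, in chk
    print("tab x,z pct",np.round(np.percentile(L[m][:,[0,2]],[3,50,97],axis=0),1).tolist())
                                 ~~~~~~~~~~~~~^^^^^^^^^^^^^^^^^^^^^^^^^^^^^^^^
    return _quantile_unchecked(
        a, q, axis, out, overwrite_input, method, keepdims, weights)
    return _ureduce(a,
                    func=_quantile_ureduce_func,
    ...<5 lines>...
                    overwrite_input=overwrite_input,
                    method=method)
    r = func(a, **kwargs)
    result = _quantile(arr,
                       quantiles=q,
    ...<2 lines>...
                       out=out,
                       weights=wgt)
    slices_having_nans = np.isnan(arr[-1, ...])
                                  ~~~^^^^^^^^^
IndexError: index -1 is out of bounds for axis 0 with size 0
```

```bash
python3 -c "
from h import *
s=grab('side'); W=s['W']
cv2.imwrite('pics/l.png',cv2.resize(cv2.cvtColor(s['frame'],cv2.COLOR_RGB2BGR)[90:300,170:450],(800,600),interpolation=cv2.INTER_CUBIC))
print(np.abs(ctrl.read_state()['qd']).max())
L=np.stack([(W-O)@ux,(W-O)@uy,W[...,2]-58],-1)
# lowest lifted points: component over psu place
m=(abs(L[...,1])<22)&(L[...,0]>-75)&(L[...,0]<75)&(L[...,2]>10)
print('lowest z above rail',np.percentile(L[m][:,2],[0,.5,2]))
"
```

```text
0.002716375694197842
lowest z above rail [144.67827418 149.55560548 154.18410454]
```

View pics/l.png

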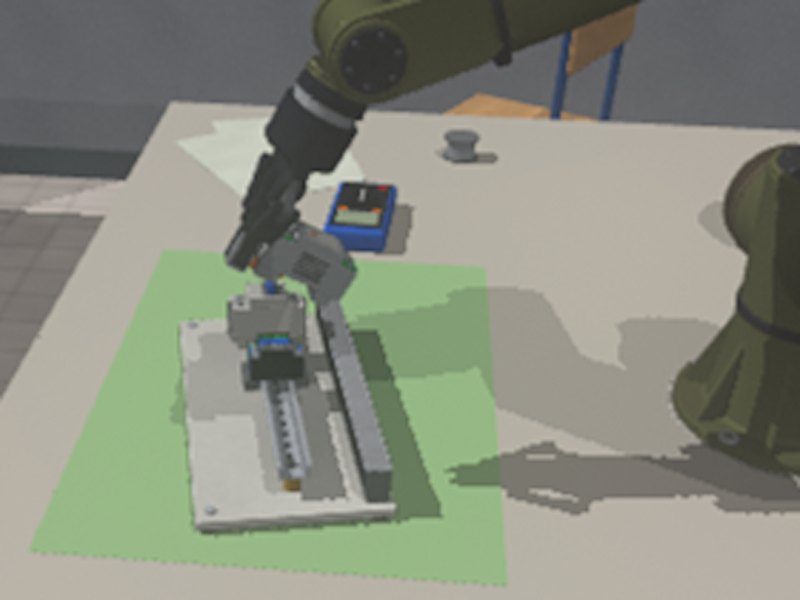

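The supply at (308,260) is held by its tab with its lowest point about 145 mm above the rail. The breaker, terminals and meter are in place and the arm is still. Handing in.

```bash
python3 -c "
from bench import ctrl
ctrl.sign_off(); print(ctrl.read_state()['time'])"
```

```text
the job is handed in; nothing more can be done
the job is handed in; nothing more can be done
```

The power supply is off the rail, and I handed the job in at about 11 s with the gripper still holding it by its orange tab.

**Sequence:** I gripped the tab and pulled the latch out to about 5.5–7 mm, with the spring pull rising from 8 to 9 N. I then swung the latch side up about the robot-side flange, with the tool at 26–29°. I let the latch draw shut along the housing, moved about 9 mm level to +x and lifted straight up.

**Last checks:**
- **Height:** the lowest point of the supply is about 145 mm above the rail.
- **Steadiness:** the arm is still, and the wrist carries only about 2–3 N, roughly the supply's weight.
- **Other objects:** the breaker, terminals and meter look undisturbed in the last side view. The screwdriver was outside that picture, but the arm never went near it. A before-and-after comparison from the top camera was not done, because that script stopped on an error.

**What did not go as expected:**
- **First grip:** it closed empty, just above the tab. The fingertips sat about 20 mm higher than the stated tool dimensions imply, so I opened, went 20 mm lower and gripped again.
- **Housing angle:** it lagged the tool by about 5°, measuring about 21° when the tool was at 26°.
- **Hook load:** the pull reached 12.7 N at 26°, so the latch was at its stop and lightly loading the hook. I eased it before freeing the hook.

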